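Set the simmer collar, refit the hob knob and hold it pressed in

ROBOT

A 7-joint arm with a two-finger parallel gripper is mounted at the origin on the work surface. World frame = base frame: x ahead of the robot, y to its left, z up, the work surface at z = 0. Lengths are in mm, angles in degrees, forces in N, time in s.
With the tool pointing down it reaches from about 400 to 900 mm from the base axis. Payload 5.5 kg.
Tool frame: the origin (TCP) lies between the finger pads; the fingertips stand ahead of it and the grasp point (between the pads) lies 11 mm behind it (arm.finger_overhang is the z of the fingertips in the tool frame, in mm); z points along the fingers, y is the direction in which the jaws open and shut (so a half turn about z gives the same grasp; the last joint's range is limited). The gripper opens to 92 mm and grips with 3 to 60 N. Pads are 19 mm wide; open, the fingers measure 130 mm over their backs; the gripper's body (75 mm by 190 mm) begins 47 mm behind the grasp point.
Start: joints at [15.08, 28.699, -24.465, 88.831, 12.651, 65.22, -12.049], TCP at [650, 0.037, 234.729] pointing down, gripper open.
Joint ranges: [-164.97, 164.97], [-17.58, 116.51], [-87.97, 89.64], [11.32, 138.91], [-80.73, 260.73], [10.89, 115.49], [-147.41, 147.41]. Speed limits (degrees/s): [147.25, 147.25, 180, 180, 180, 180, 180].

INTERFACE

Orientations are given as a 3x3 rotation matrix whose columns are the frame's x, y, z axes.
In Python, from workcell import arm gives the robot as it stands.
- The arm moves only by the tool step_arm, never from a script. Its argument "deltas" is a list that holds one entry, the list of rows, each a list of 7 numbers: the shift along the world's x, y, z in mm, then the turn, a rotation vector about the world's x, y, z in degrees, then the gripper's target within -1 to 1 (shut at 1, half-way at 0, fully open at -1). In form: [[[dx, dy, dz, rx, ry, rz, jaw], ...]]. A call has 1 to 10 rows; each row is the pose to reach, as a shift and turn from the pose commanded when the call began; what a row does not reach only later rows make up. A row lasts 1/8 s, in which the tool goes at most 62.5 mm and 10.7 degrees, less where a joint would pass 70% of its speed; a pose out of reach is approached as far as the arm can. A call with a gripper value outside its range is refused whole. The fingers move at their own pace and stop on an object; "grip_force" is the grip in N (left out, the last holds). Time passes only in rows, so rows that repeat a pose let the fingers close. It gives the time, the measured TCP pose, the force and the opening at its end, in the units of the state.
- arm.get_obs(): the state, without advancing time (a new reading comes with each control period).
- arm.camera(name): name is "scene" or "side" or "wrist"; returns a dict with "image" (420x560x3 uint8, red, green, blue), "intrinsics" (3x3 intrinsics, pixels), "R" (3x3) and "t" (3): a world point X has camera coordinates R X + t; the wrist camera has in their place "mount" (4x4, takes a point from camera to tool coordinates, whose origin is the TCP and whose axes are the flange's). Camera axes: x right, y down, z forward; pixel columns grow to the right and rows downward; lengths in mm; the calibration is good to about 2 mm. A picture is of the moment at which its call begins: read the wrist's pose just before it. There is no depth.
- arm.hand_in(): hands the job in, once; it reports no verdict.
The state is a dict: "clock": time; "joint_pos": joint angles; "joint_velocities": joint speeds; "tau": joint torques, N m; "position": TCP position; "tool_rot": TCP orientation; "wrist_force": force on the tool from outside, world axes, zero at the start; "ft_torque": the same for the moment, N m; "gripper_width": opening from 0.0 (shut) to 1.0 (fully open).
Only numpy, scipy, OpenCV 4.12 (cv2) and the standard library are available. Lean on these libraries where they do the work, as an engineer would, in place of code of your own. Each camera call takes 0.05 s, during which the arm holds its last target.

TASK

Get the little gas hob ready to light: first turn its clicking black simmer collar to position 4 (the group of four dots), then pick up the loose knob, turn it so that its D-shaped hole matches the D-shaped spindle standing up through the collar, and push it right down onto the spindle. Finish while still holding the knob and keep it pressed fully in against the spindle's spring, as you would to light the burner, with the collar left at 4. Leave the mugs, jug and sugar bowl alone.

Things in the scene. Friction and masses are not known exactly. Their poses are not given: they have to be found in the camera images.
- collar (a joint): Angle of the hob's clicking simmer collar, rad, growing clockwise seen from above. Six clicks 0.4 rad apart: position 1 at 0.0, 2 at 0.4, 3 at 0.8, 4 at 1.2, 5 at 1.6, 6 at 2.0 (stops at -0.1 and 2.1). The collar's white line points at groups of 1 to 6 dots on the hob (odd red, even black). About 0.05 N m over a click; let go, it drops into the nearer position.
- collar_top (a point): Centre of the top face of the round ribbed black collar, on the spindle axis, 96 mm above the counter. The collar is 52 mm across and 24 mm tall; the hob's white top is 26 mm below this point. It can be gripped across its round side at any yaw; nothing but the spindle stands within 80 mm of the axis.
- spindle (a joint): How far the spring-loaded spindle is pushed down: 0 at rest, 0.006 m fully in (stop). It does not turn. Spring 3 N at rest to 9 N fully in; it comes back up when let go.
- shoulder (a point): On the spindle axis, top of its steel shoulder (22 mm across) where the seated knob's underside rests; 10 mm above the collar's top at rest, moves with the spindle. From it the brass D-shaft stands 14 mm up, 12 mm across, one flat 2.5 mm from the axis, top 2 mm chamfered. x: the way the flat faces (towards the burner; varies with the hob's yaw). z up.
- knob_centre (a point): Centre of the loose black knob, 40 mm tall, 45 g, standing hole down on the counter. Round skirt 41 mm across, 18 mm tall; on it a grip bar 38 mm long (along x), 12 mm wide (y), 22 mm tall. x: along the bar to the end with the white pointer line, the side of the flat in its D hole, so it fits only with its x along the shoulder's x. z up.
- knob_under (a point): Centre of the knob's underside, at the mouth of its D hole; axes as the knob's. The hole is 16 mm deep with about 0.8 mm of clearance all round, flat included.
- mug_low_centre (a point): Centre of the lower of two stacked striped white mugs, each 84 mm across and 85 mm tall, handle on its own +y side. Leave alone.
- mug_top_centre (a point): Centre of the upper mug of the stack. Leave alone.
- jug_centre (a point): Centre of the stainless milk jug, 80 mm across, 95 mm tall, handle on its own +y side. Leave alone.
- sugar_centre (a point): Centre of the blue lidded sugar bowl, 102 mm across, 78 mm tall. Leave alone.
Not all that is in view belongs to the job. Of the things shaped like the part that bears knob_centre, the black one is meant.

How it is judged:
By the outcome, as a careful person would: the job done as asked, in the order asked, and still so for the second after the job is handed in, while the arm keeps its last pose, push and grip.
It also fails if it takes over 58 s, if anything falls off the work surface, if the arm or the gripper's body presses on something with over 40 N, if the wrist force passes 120 N, or if a joint passes its speed limit or range.

## Working session

There is one attempt and no reset: what is moved stays moved. The work goes in short steps, Python scripts to look and compute and a tool call to move; the robot and the scene stay as the last step left them, time stands still between calls to the robot, and variables do not carry over. Pictures are saved under pics/ and viewed, and the job is handed in when it is done.

Besides the shell and the picture viewer there is one more tool, called as name(argument=value, ...), one argument or row to a line, values as JSON. step_arm: Moves the arm, as the interface text tells. Its arguments: {"type":"object","properties":{"deltas":{"type":"array","items":{"type":"array","items":{"type":"array","items":{"type":"number"}}}},"grip_force":{"type":"number"}},"required":["deltas"]}

```bash
mkdir -p pics
python3 - <<'E'
from workcell import arm
import cv2, numpy as np
o=arm.get_obs(); print(o['clock'],o['position'],o['tool_rot'],o['gripper_width'],arm.finger_overhang)
for n in ["scene","side","wrist"]:
    c=arm.camera(n); cv2.imwrite(f"pics/a_{n}.png",c["image"][:,:,::-1])
    np.savez(f"a_{n}.npz",**c)
    print(n,c["intrinsics"],{k:np.round(v,3) for k,v in c.items() if k in("R","t","mount")})
E
```

```text
0.0 [ 6.49334004e+02 -4.14277230e-02  2.33673697e+02] [[-8.97447677e-05  9.99998171e-01 -1.91039164e-03]
 [ 9.99999994e-01  8.98666942e-05  6.37370199e-05]
 [ 6.39085839e-05 -1.91038591e-03 -9.99998173e-01]] 1.002281501364171 8.0
scene [[522.5081948    0.         275.62782909]
 [  0.         522.5081948  206.56642729]
 [  0.           0.           1.        ]] {'R': array([[ 0.872,  0.489, -0.012],
       [ 0.358, -0.654, -0.667],
       [-0.334,  0.577, -0.745]]), 't': array([-475.854, -163.296, 1749.628])}
side [[482.24749488   0.         287.13765456]
 [  0.         482.24749488 206.72715463]
 [  0.           0.           1.        ]] {'R': array([[-0.99 , -0.137, -0.019],
       [-0.069,  0.611, -0.788],
       [ 0.12 , -0.779, -0.615]]), 't': array([ 570.436,  135.189, 1450.12 ])}
wrist [[321.41451745   0.         279.99934699]
 [  0.         321.41451745 209.09852375]
 [  0.           0.           1.        ]] {'mount': array([[ 0.00000e+00, -9.61000e-01, -2.76000e-01,  7.53530e+01],
       [ 1.00000e+00,  1.00000e-03, -1.00000e-03,  7.20000e-01],
       [ 1.00000e-03, -2.76000e-01,  9.61000e-01, -1.50308e+02],
       [ 0.00000e+00,  0.00000e+00,  0.00000e+00,  1.00000e+00]])}
```

View pics/a_scene.png

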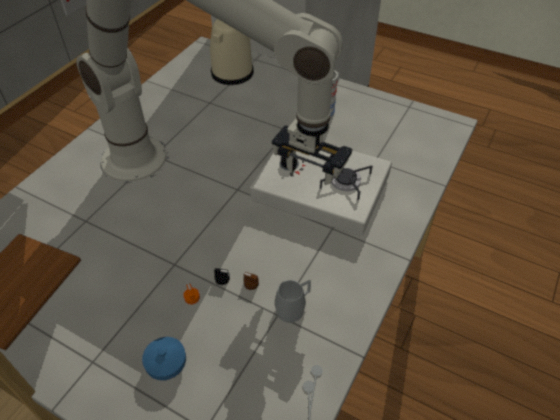

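View pics/a_side.png

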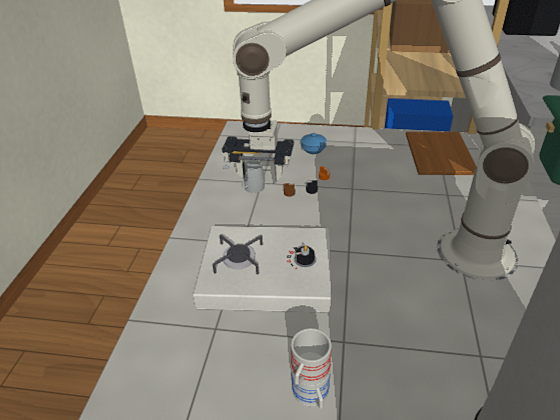

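View pics/a_wrist.png

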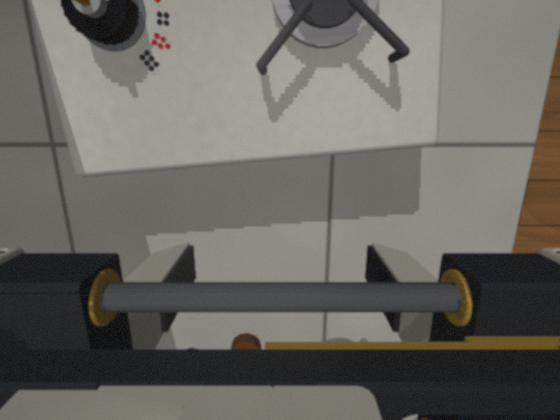

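```bash
cat > h.py <<'E'
import numpy as np, cv2
def K(c): return c["intrinsics"]
def ray(c,u,v,pose=None):
    d=np.linalg.inv(c["intrinsics"])@np.array([u,v,1.])
    if "mount" in c:
        M=np.asarray(c["mount"]); P,Rt=pose
        return Rt@M[:3,3]+P, Rt@(M[:3,:3]@d)
    R=np.asarray(c["R"]);t=np.asarray(c["t"])
    return -R.T@t, R.T@d
def onz(c,u,v,z,pose=None):
    o,d=ray(c,u,v,pose); return o+d*(z-o[2])/d[2]
def proj(c,X,pose=None):
    X=np.asarray(X,float)
    if "mount" in c:
        M=np.asarray(c["mount"]);P,Rt=pose
        x=M[:3,:3].T@(Rt.T@(X-P)-M[:3,3])
    else: x=np.asarray(c["R"])@X+np.asarray(c["t"])
    x=c["intrinsics"]@x; return x[:2]/x[2]
def tri(*rays):
    A=0;b=0
    for o,d in rays:
        d=d/np.linalg.norm(d);Q=np.eye(3)-np.outer(d,d);A=A+Q;b=b+Q@o
    return np.linalg.solve(A,b)
def shot(n,tag):
    from workcell import arm
    o=arm.get_obs(); c=arm.camera(n)
    cv2.imwrite(f"pics/{tag}.png",c["image"][:,:,::-1])
    np.savez(f"{tag}.npz",P=o["position"],Rt=o["tool_rot"],**c); return c,(o["position"],o["tool_rot"])
def load(tag):
    c=dict(np.load(tag+".npz")); return c,((c["P"],c["Rt"]) if "P" in c else None)
E
python3 - <<'E'
from h import *
S,_=load("a_scene");D,_=load("a_side")
print("collar side",onz(D,305,255,96))
for u,v in [(222,276),(251,282),(192,296)]: print("knob scene",onz(S,u,v,20))
for u,v in [(312,188),(289,190),(324,173)]: print("knob side",onz(D,u,v,20))
for n,c,b in [("scene",S,(160,245,100,80)),("side",D,(270,160,80,50)),("side",D,(270,230,80,50))]:
    x,y,w,h=b; cv2.imwrite(f"pics/crop_{n}_{y}.png",cv2.resize(c["image"][y:y+h,x:x+w,::-1],None,fx=7,fy=7,interpolation=cv2.INTER_CUBIC))
E
```

```text
collar side [500.71822554 174.83767656  96.        ]
knob scene [ 529.7648167  -265.58393201   20.        ]
knob scene [ 607.99486475 -244.34879756   20.        ]
knob scene [ 495.47670968 -355.94621405   20.        ]
knob side [ 521.37882    -243.58071649   20.        ]
knob side [ 599.92579475 -222.81105874   20.        ]
knob side [ 486.93269995 -341.79324216   20.        ]
```

View pics/crop_scene_245.png

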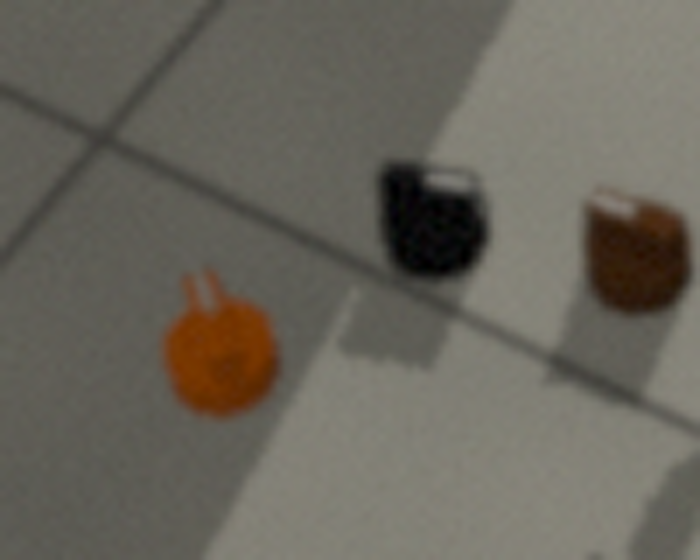

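View pics/crop_side_230.png

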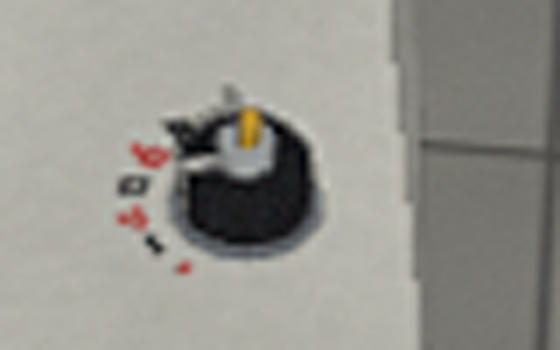

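Candidates for the knob in the scene view: black (222,276), brown (251,282), orange (192,296). The crop confirms that (222,276) is the black one, with a white pointer line. Next I'll look closely at the collar.

step_arm(
  deltas=[
    [[-40,45,-10,0,0,0,-1],[-80,90,-20,0,0,0,-1],[-115,130,-35,0,0,0,-1],[-149,165,-45,0,0,0,-1],[-149,165,-45,0,0,0,-1],[-149,165,-45,0,0,0,-1]],
  ],
)

```text
clock: 0.9
position: [501.5, 164.6, 189.8]
tool_rot: [[-0.0, 1.0, 0.001], [1.0, 0.0, -0.0], [-0.0, 0.001, -1.0]]
wrist_force: [0.1, -0.0, 0.5]
gripper_width: 0.997
```

Run:
```python
from h import *
c,p=shot("wrist","b_wrist"); print(p)
cv2.imwrite("pics/b_crop.png",cv2.resize(c["image"][60:320,130:430,::-1],None,fx=2.3,fy=2.3,interpolation=cv2.INTER_CUBIC))
```

```text
(array([501.46608977, 164.58006579, 189.82596821]), array([[-2.79368079e-05,  9.99999862e-01,  5.23956394e-04],
       [ 9.99999898e-01,  2.81728847e-05, -4.50563725e-04],
       [-4.50578424e-04,  5.23943753e-04, -9.99999761e-01]]))
```

View pics/b_crop.png

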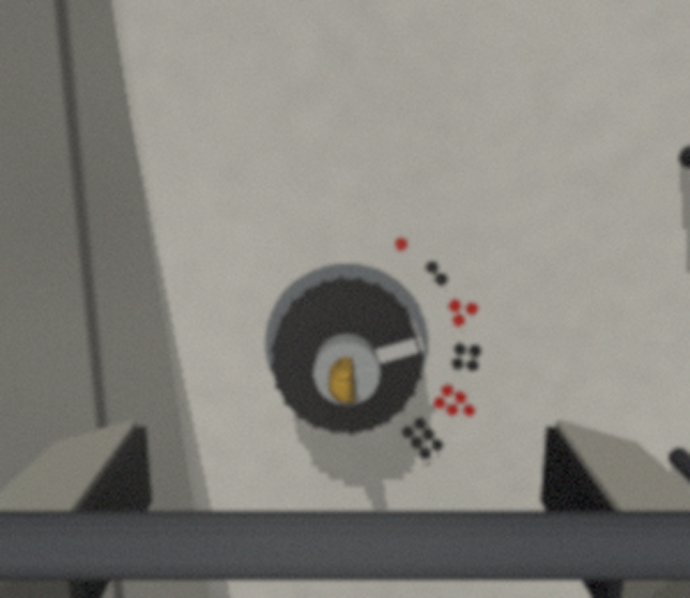

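Run:
```python
from h import *
c,p=load("b_wrist")
f=lambda u,v,z:onz(c,130+u/2.3,60+v/2.3,z,p)[:2]
im=c["image"].astype(int); mx=im.max(2)
# collar dark mask
m=((mx<75)).astype(np.uint8); m[:150,:]*=1
m=cv2.morphologyEx(m,cv2.MORPH_OPEN,np.ones((3,3),np.uint8))
roi=np.zeros_like(m); roi[165:252,240:320]=1; m=m*roi
cs,_=cv2.findContours(m,cv2.RETR_EXTERNAL,cv2.CHAIN_APPROX_NONE)
k=max(cs,key=cv2.contourArea); (x,y),r=cv2.minEnclosingCircle(k); e=cv2.fitEllipse(k)
print("collar circ",x,y,r,e, onz(c,x,y,96,p))
ct=onz(c,e[0][0],e[0][1],96,p)[:2]; print("size",(onz(c,e[0][0]+r,e[0][1],96,p)-onz(c,e[0][0]-r,e[0][1],96,p)))
print("center ell",ct)
sh=f(347,370,106); print("shoulder",sh)
a=lambda q,o: np.degrees(np.arctan2(q[1]-o[1],q[0]-o[0]))
for o in (ct,sh):
  print("line",a(f(418,346,96),o),a(f(378,356,96),o))
  for n,u,v in [(1,401,244),(2,437,273),(3,462,312),(4,467,357),(5,454,400),(6,422,438)]: print(n,a(f(u,v,70),o),np.linalg.norm(f(u,v,70)-o))
# flat edge of the D at top z=120
cv2.imwrite("pics/b_d.png",cv2.resize(c["image"][185:260,235:325,::-1],None,fx=8,fy=8,interpolation=cv2.INTER_CUBIC))
```

```text
collar circ 280.5 214.0 33.67872619628906 ((279.89422607421875, 213.67074584960938), (59.205101013183594, 63.770591735839844), 169.71340942382812) [502.4440896  165.63329204  96.        ]
size [5.34539926e+01 3.29542956e-02 0.00000000e+00]
center ell [501.9631022  165.90611259]
shoulder [502.71843519 163.17955201]
line 6.096359489305579 -4.560538225409164
1 58.83174615349151 39.72243681168812
2 34.26584393306141 41.27767734461444
3 10.807374081491854 44.8182534532948
4 -11.239919306085419 47.632028267606465
5 -32.23625351640838 50.2114809224202
6 -54.50277594941855 52.521637853561494
line 12.498274975261912 9.58161449352778
1 61.65878174625723 41.71526515491706
2 37.898740267124474 42.27353744493082
3 14.426084834059361 44.67664654094863
4 -8.119854317552498 46.4285501942664
5 -29.97103037865252 48.15582950411636
6 -53.39032281521503 49.872631747285645
```

View pics/b_d.png

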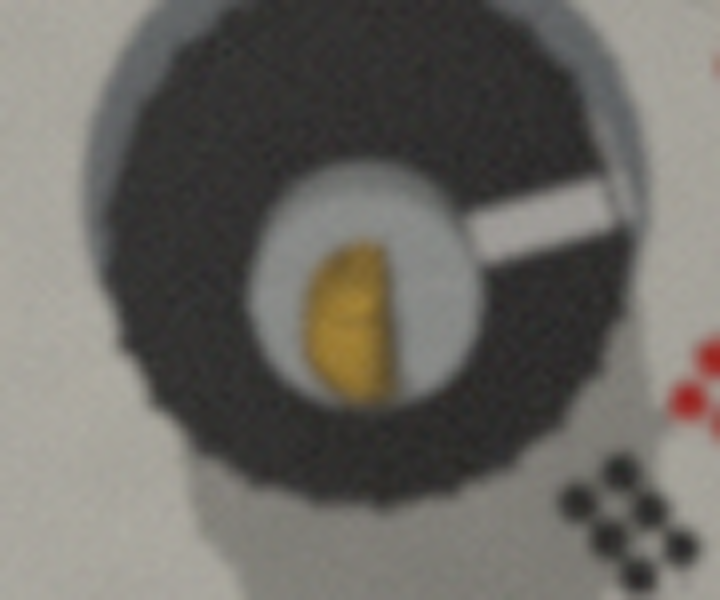

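Run:
```python
from h import *
from scipy.optimize import least_squares
c,p=load("b_wrist")
f=lambda u,v,z:onz(c,130+u/2.3,60+v/2.3,z,p)[:2]
Q=np.array([f(u,v,70) for u,v in [(401,244),(437,273),(462,312),(467,357),(454,400),(422,438)]])
# axis + radius + phase with known spacing
def res(x):
    th=x[3]-0.4*np.arange(6); return (Q-np.c_[x[0]+x[2]*np.cos(th),x[1]+x[2]*np.sin(th)]).ravel()
s=least_squares(res,[502,165,45,1]); print("axis",s.x,np.degrees(s.x[3]),np.abs(s.fun).max()); o=s.x[:2]
g=lambda u,v,z:onz(c,235+u/8,185+v/8,z,p)[:2]
L=[g(475,240,96),g(612,203,96)]; d=L[1]-L[0]; print("line dir",np.degrees(np.arctan2(d[1],d[0])),[np.degrees(np.arctan2(*(q-o)[::-1])) for q in L])
for z in(106,):print("shoulder",g(366,285,z), "w",g(487,285,z)-g(246,285,z))
A,B=g(388,245,119),g(390,400,119);d=A-B; print("flat normal",np.degrees(np.arctan2(d[1],d[0]))-90,A,B)
A,B=f(112,0,70),f(210,510,70);d=A-B; print("hob edge",np.degrees(np.arctan2(d[1],d[0]))-90)
# hob front edge in a_wrist (near y lowest)
c2,p2=np.load("a_wrist.npz"),(np.array([649.334,-.0414,233.67]),np.array([[-8.97e-5,.99999817,-.00191],[.99999999,8.99e-5,6.4e-5],[6.4e-5,-.00191,-.999998]]))
c2=dict(c2)
A,B=onz(c2,86,172,70,p2),onz(c2,437,149,70,p2);d=B-A;print("hob front",np.degrees(np.arctan2(d[1],d[0])),A,B)
```

```text
axis [503.04562901 158.5399315   45.64586749   1.14528383] 65.6199299734274 0.9594361392232997
line dir 15.865450433516788 [np.float64(31.027358445516256), np.float64(22.90184413178341)]
shoulder [502.62661853 163.37649455] w [2.30717542e+01 1.44395291e-02]
flat normal 0.9074046999796934 [504.57356775 171.41870777] [504.80898692 156.55500102]
hob edge 6.989214905382781
hob front 3.787150539386875 [458.28919186  22.8057209   70.        ] [800.69930886  45.47144742  70.        ]
```

step_arm(
  deltas=[
    [[40,-25,10,0,0,0,-1],[60,-45,20,0,0,0,-1],[60,-45,20,0,0,0,-1],[60,-45,20,0,0,0,-1]],
  ],
)

```text
clock: 1.45
position: [560.9, 119.5, 209.4]
tool_rot: [[0.002, 1.0, -0.001], [1.0, -0.002, 0.0], [0.0, -0.001, -1.0]]
wrist_force: [-0.1, 0.3, -0.8]
gripper_width: 1.002
```

Run:
```python
from h import *
c,p=shot("wrist","c_wrist"); print(p[0])
cv2.imwrite("pics/c_crop.png",cv2.resize(c["image"][0:280,130:530,::-1],None,fx=2,fy=2,interpolation=cv2.INTER_CUBIC))
D,_=load("a_side"); print(onz(D,305,251.4,106))
```

```text
[560.88079701 119.50835443 209.36735184]
[501.14687007 171.22839604 106.        ]
```

View pics/c_crop.png

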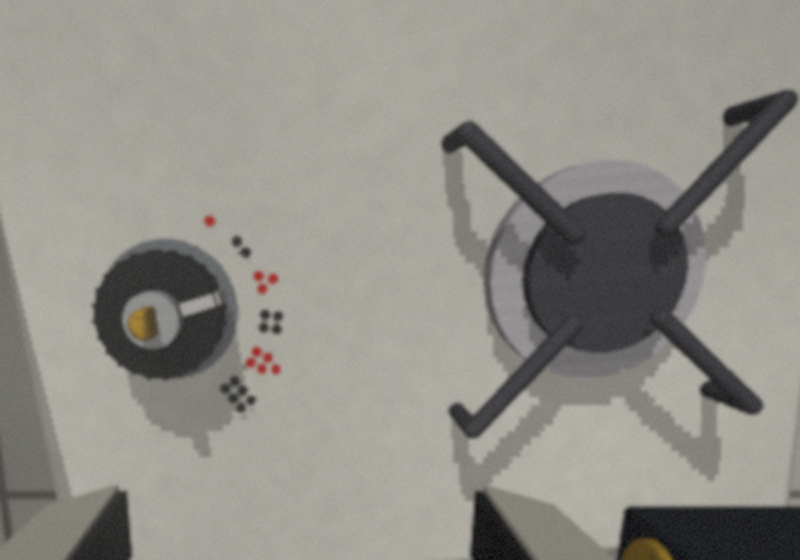

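Run:
```python
from h import *
b,pb=load("b_wrist");c,pc=load("c_wrist");D,_=load("a_side")
g=lambda u,v,z:onz(c,130+u/2,v/2,z,pc)[:2]
print("tri shoulder",tri(ray(b,280.75,220.6,pb),ray(c,205.5,160,pc)),"c:",g(151,320,106),"b",onz(b,280.75,220.6,106,pb))
print("tri w/side",tri(ray(b,280.75,220.6,pb),ray(c,205.5,160,pc),ray(D,305,251.4)))
print("collar c",g(160,314,96))
print("base ring c",g(165,310,72), "ring burner",g(596,268,72))
a=lambda d:np.degrees(np.arctan2(d[1],d[0]))
bu=g(596,268,74); ax=g(151,320,106); print("burner dir",a(bu-ax),a(bu-g(165,310,72)))
print("line",a(g(222,298,96)-g(182,308,96)),a(g(222,298,96)-ax))
A,B=g(157,308,120),g(155,337,120);print("flat",a(A-B)-90)
for n,u,v in [(1,209,221),(2,241,247),(3,265,282),(4,271,322),(5,264,361),(6,238,394)]: 
   q=g(u,v,70)-ax; print(n,a(q),np.linalg.norm(q))
```

```text
tri shoulder [502.37114257 162.14617793 103.2272045 ] c: [502.73178068 162.1797568 ] b [502.6265955 163.3966274 106.       ]
tri w/side [501.85250644 161.02723261  97.16152977]
collar c [504.23400353 163.32995791]
base ring c [501.32204685 162.22957525] ring burner [690.38977843 180.23855293]
burner dir 5.553719962008147 5.49734140399396
line 13.701571329313243 15.652982411247542
flat -7.5251937766911965
1 62.890370331296545 42.550285575725006
2 39.40774489147453 42.57882255599816
3 15.63656453362807 44.77066207907027
4 -6.978403195899709 45.867290013696646
5 -29.03130577984928 48.133681731209876
6 -52.564886420421544 48.96708415238539
```

step_arm(
  deltas=[
    [[-58.5,43,-30,0,0,0,-1],[-58.5,43,-60,0,0,0,-1],[-58.5,43,-90,0,0,0,-1],[-58.5,43,-115,0,0,0,-1],[-58.5,43,-127,0,0,0,-1],[-58.5,43,-127,0,0,0,-1],[-58.5,43,-127,0,0,0,0],[-58.5,43,-127,0,0,0,0]],
  ],
  grip_force=8,
)

```text
clock: 2.5
position: [503.3, 163.3, 83.7]
tool_rot: [[0.0, 1.0, 0.002], [1.0, -0.0, 0.0], [0.0, 0.002, -1.0]]
wrist_force: [0.1, -0.2, 0.2]
gripper_width: 0.831
```

step_arm(
  deltas=[
    [[0,0,0,0,0,0,0.2],[0,0,0,0,0,0,0.2],[0,0,0,0,0,0,0.2],[0,0,0,0,0,0,0.2],[0,0,0,0,0,0,0.2]],
  ],
)

```text
clock: 3.12
position: [501.9, 163.0, 82.9]
tool_rot: [[-0.0, 1.0, -0.001], [1.0, 0.0, -0.0], [-0.0, -0.001, -1.0]]
wrist_force: [-3.2, -0.4, 6.4]
gripper_width: 0.56
```

step_arm(
  deltas=[
    [[0,0,0,0,0,0,0.2],[0,0,0,0,0,-5,0.2],[0,0,0,0,0,-10,0.2],[0,0,0,0,0,-15,0.2],[0,0,0,0,0,-20,0.2],[0,0,0,0,0,-24,0.2],[0,0,0,0,0,-24,0.2],[0,0,0,0,0,-24,0.2]],
  ],
  grip_force=15,
)

```text
clock: 4.12
position: [502.5, 162.9, 82.9]
tool_rot: [[0.405, 0.914, -0.0], [0.914, -0.405, -0.0], [-0.0, 0.0, -1.0]]
wrist_force: [-1.5, -1.5, 4.5]
gripper_width: 0.562
```

Run:
```python
from workcell import arm
o=arm.get_obs(); print(o["position"],o["tool_rot"][:2,1],o["wrist_force"],o["ft_torque"],o["gripper_width"])
```

```text
[502.46241727 162.85864538  82.85847703] [ 0.91411389 -0.40545749] [-1.54999125 -1.49672289  4.52292806] [-0.26868787  0.62240062  0.1136469 ] 0.5620455797559261
```

step_arm(
  deltas=[
    [[0,0,0,0,0,0,-1],[0,0,0,0,0,0,-1],[0,0,0,0,0,0,-1],[0,0,0,0,0,0,-1],[0,0,30,0,0,0,-1],[0,0,70,0,0,0,-1],[0,0,110,0,0,0,-1],[0,0,110,0,0,0,-1],[0,0,110,0,0,0,-1]],
  ],
)

```text
clock: 5.25
position: [502.2, 162.8, 192.4]
tool_rot: [[0.407, 0.914, -0.0], [0.914, -0.407, -0.0], [-0.0, -0.0, -1.0]]
wrist_force: [-0.9, 0.5, 0.1]
gripper_width: 1.004
```

Run:
```python
from h import *
c,p=shot("wrist","d_wrist"); print(p[0])
cv2.imwrite("pics/d_crop.png",cv2.resize(c["image"][120:280,180:380,::-1],None,fx=4,fy=3.75,interpolation=cv2.INTER_CUBIC))
```

```text
[502.20630025 162.79666389 192.38795698]
```

View pics/d_crop.png

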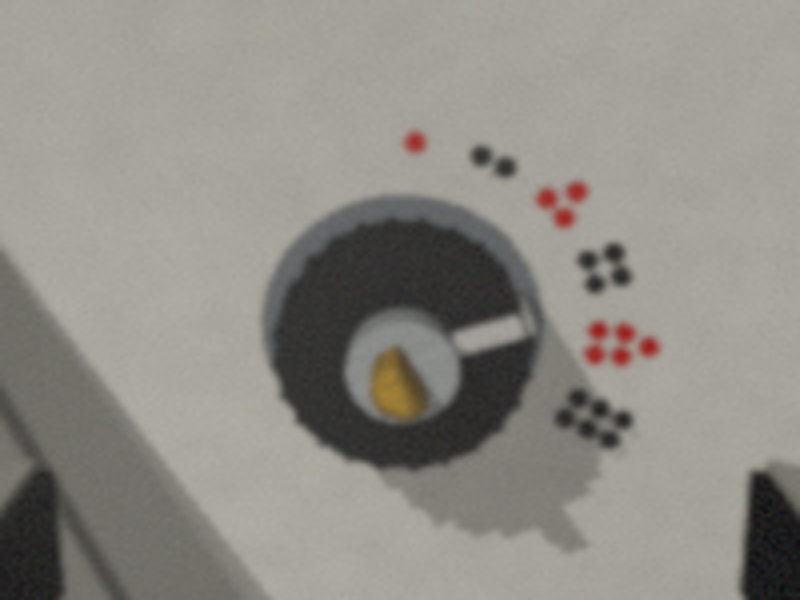

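Run:
```python
from h import *
c,p=load("d_wrist")
g=lambda u,v,z:onz(c,180+u/4,120+v/3.75,z,p)[:2]
a=lambda d:np.degrees(np.arctan2(d[1],d[0]))
sh=g(403,368,106);ax=np.array([502.4,162.7])
print("shoulder",sh,"collar",g(406,343,96))
L=[g(457,343,96),g(523,325,96)];print("line",a(L[1]-L[0]),a(L[1]-sh),a(L[1]-ax))
for n,u,v in [(1,415,142),(2,493,161),(3,563,201),(4,605,268),(5,621,342),(6,594,419)]:print(n,a(g(u,v,70)-sh),a(g(u,v,70)-ax))
A,B=g(397,347,119),g(426,400,119);print("flat",a(A-B)-90)
```

```text
shoulder [502.9405912  162.59836683] collar [504.4758607  164.55111531]
line -7.016932359054537 -8.978162390917733 -9.014442966138683
1 62.55134671310992 61.83518442266458
2 39.12278518532948 38.557180080290195
3 15.799067595298508 15.487456538743631
4 -7.6720041911395915 -7.707336270038686
5 -29.93413175571751 -29.72178994285394
6 -53.43111169212245 -53.00194411784539
flat 2.1676939865375857
```

The collar's line points along -7° to -9° and the four-dot group lies at -7.7°, so the collar is at 4. Next is the knob.

step_arm(
  deltas=[
    [[0,-60,0,0,0,8,-1],[5,-120,0,0,0,16,-1],[10,-180,0,0,0,24,-1],[15,-240,0,0,0,24,-1],[20,-300,0,0,0,24,-1],[23,-360,0,0,0,24,-1],[23,-407,0,0,0,24,-1],[23,-407,0,0,0,24,-1],[23,-407,0,0,0,24,-1]],
  ],
)

```text
clock: 6.42
position: [524.8, -242.9, 191.3]
tool_rot: [[-0.0, 1.0, -0.002], [1.0, 0.0, 0.002], [0.002, -0.002, -1.0]]
wrist_force: [-0.5, 0.6, 0.3]
gripper_width: 1.0
```

Run:
```python
from h import *
c,p=shot("wrist","e_wrist"); print(p[0])
cv2.imwrite("pics/e_crop.png",cv2.resize(c["image"][120:280,180:380,::-1],None,fx=4,fy=3.75,interpolation=cv2.INTER_CUBIC))
```

```text
[ 524.80402401 -242.85287751  191.26833973]
```

View pics/e_wrist.png

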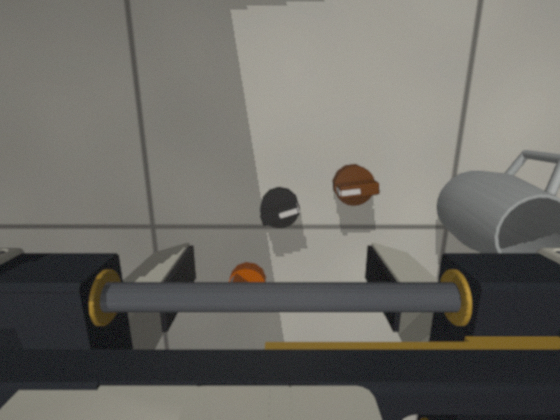

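View pics/e_crop.png

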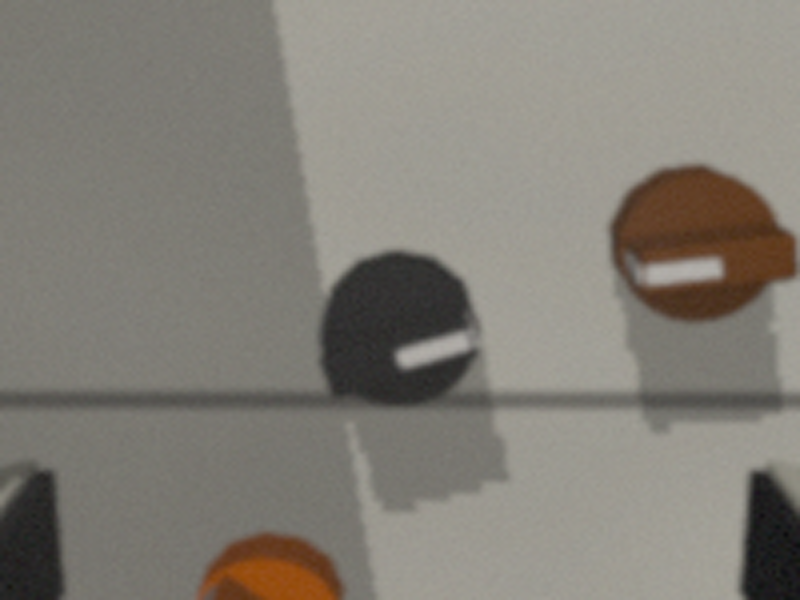

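Run:
```python
from h import *
c,p=load("e_wrist")
im=c["image"].astype(int); mx=im.max(2)
sub=np.zeros(mx.shape,np.uint8); sub[180:235,255:305]=1
m=((mx<70)&(sub>0)).astype(np.uint8); m=cv2.morphologyEx(m,cv2.MORPH_OPEN,np.ones((4,4),np.uint8))
cs,_=cv2.findContours(m,cv2.RETR_EXTERNAL,cv2.CHAIN_APPROX_NONE);k=cv2.convexHull(max(cs,key=cv2.contourArea))
print("hull",k[:,0].min(0),k[:,0].max(0),cv2.minEnclosingCircle(k))
(x,y),r=cv2.minEnclosingCircle(k)
for z in(0,9,18):print(z,onz(c,x,y,z,p))
w=((mx>115)&(sub>0)).astype(np.uint8)
n,l,st,ce=cv2.connectedComponentsWithStats(w[190:225,262:303]); print(st,ce)
g=lambda u,v,z:onz(c,180+u/4,120+v/3.75,z,p)[:2]
a=lambda d:np.degrees(np.arctan2(d[1],d[0]))
L=[g(402,359,40),g(470,339,40)];print("line",L,a(L[1]-L[0]),np.linalg.norm(L[1]-L[0]))
print("skirt top: ",g(398,322,18),"bar mid from line start",L)
S,_=load("a_scene")
```

```text
hull [262 189] [296 228] ((278.2704772949219, 209.72950744628906), 21.64208221435547)
0 [ 522.93173334 -266.05940562    0.        ]
9 [ 523.00829333 -263.47167942    9.        ]
18 [ 523.08485332 -260.88395323   18.        ]
[[   0    0   40   35 1106]
 [   0    0    7    8   28]
 [  17    0   24   35  301]] [[16.80922242 17.25406872]
 [ 1.85714286  2.17857143]
 [33.41196013 17.44518272]]
line [array([ 525.45629493, -260.68972071]), array([ 542.06265665, -255.21150646])] 18.25702440367428 17.486625774265082
skirt top:  [ 524.37254765 -256.68413919] bar mid from line start [array([ 525.45629493, -260.68972071]), array([ 542.06265665, -255.21150646])]
```

step_arm(
  deltas=[
    [[0,-5,-10,0,0,-10,-1],[0,-8,-20,0,0,-20,-1],[-1,-10,-35,0,0,-30,-1],[-1.5,-13,-45,0,0,-40,-1],[-1.5,-16,-55,0,0,-50,-1],[-1.5,-16,-65,0,0,-60,-1],[-1.5,-16,-75,0,0,-70,-1],[-1.5,-16,-82,0,0,-72,-1],[-1.5,-16,-82,0,0,-72,-1],[-1.5,-16,-82,0,0,-72,-1]],
  ],
)

```text
clock: 7.72
position: [524.3, -259.6, 111.0]
tool_rot: [[0.95, 0.312, 0.0], [0.312, -0.95, 0.0], [0.0, 0.0, -1.0]]
wrist_force: [-0.5, 0.3, 1.6]
gripper_width: 1.003
```

Run:
```python
from h import *
c,p=shot("wrist","f_wrist"); print(p)
cv2.imwrite("pics/f_crop.png",cv2.resize(c["image"][120:280,180:380,::-1],None,fx=4,fy=3.75,interpolation=cv2.INTER_CUBIC))
```

```text
(array([ 524.33522218, -259.55572333,  111.01442334]), array([[ 9.50230331e-01,  3.11547902e-01,  4.73111596e-04],
       [ 3.11547901e-01, -9.50230445e-01,  7.79406825e-05],
       [ 4.73847298e-04,  7.33353239e-05, -9.99999885e-01]]))
```

View pics/f_crop.png

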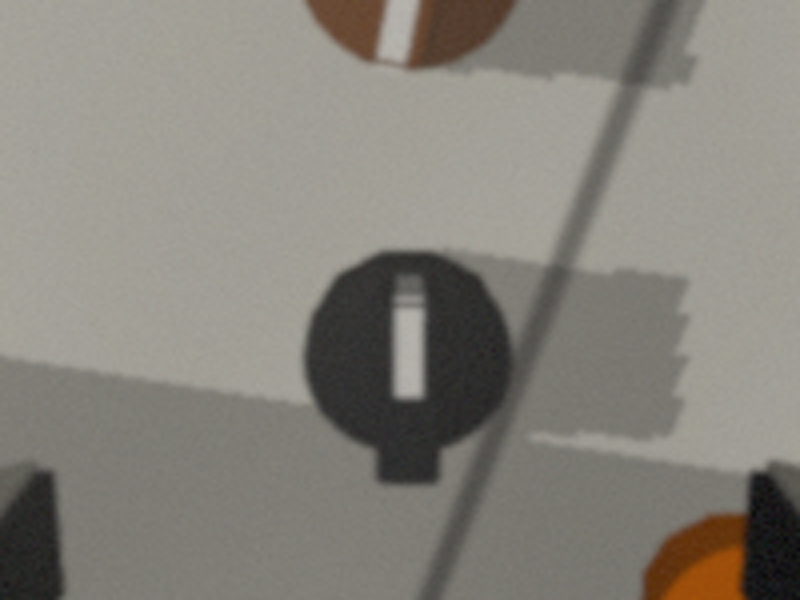

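Run:
```python
from h import *
c,p=load("f_wrist")
g=lambda u,v,z:onz(c,180+u/4,120+v/3.75,z,p)
A,B=g(408.5,305,40),g(408.5,483,40); print(A,B,(A+B)/2,np.linalg.norm(A-B))
L=[g(408,398,40),g(409,306,40)];d=L[1]-L[0];print("ang",np.degrees(np.arctan2(d[1],d[0])))
print("skirt",g(408,350,14),np.linalg.norm(g(305,355,16)-g(512,355,16)))
```

```text
[ 541.19502724 -255.05069313   40.        ] [ 506.56991684 -266.49142584   40.        ] [ 523.88247204 -260.77105949   40.        ] 36.46626709112805
ang 17.72589021204479
skirt [ 525.25690728 -260.36049198   14.        ] 41.321881758071854
```

step_arm(
  deltas=[
    [[0,-0.8,-30,0,0,0,-1],[0,-0.8,-60,0,0,0,-0.5],[0,-0.8,-76,0,0,0,-0.3],[0,-0.8,-81.5,0,0,0,0],[0,-0.8,-81.5,0,0,0,0.3],[0,-0.8,-81.5,0,0,0,0.3],[0,-0.8,-81.5,0,0,0,0.5],[0,-0.8,-81.5,0,0,0,0.5]],
  ],
  grip_force=10,
)

```text
clock: 8.78
position: [524.3, -260.9, 29.8]
tool_rot: [[0.951, 0.309, 0.001], [0.309, -0.951, -0.0], [0.001, 0.001, -1.0]]
wrist_force: [-0.1, -0.2, -0.8]
gripper_width: 0.287
```

step_arm(
  deltas=[
    [[0,0,0,0,0,0,1],[0,0,0,0,0,0,1],[0,0,0,0,0,0,1],[0,0,0,0,0,0,1]],
  ],
  grip_force=10,
)

```text
clock: 9.28
position: [524.1, -260.8, 29.3]
tool_rot: [[0.951, 0.309, 0.0], [0.309, -0.951, -0.0], [0.0, 0.0, -1.0]]
wrist_force: [0.5, 0.6, 0.9]
gripper_width: 0.131
```

step_arm(
  deltas=[
    [[0,0,0,0,0,0,1],[0,0,0,0,0,0,1],[0,0,0,0,0,0,1]],
  ],
  grip_force=35,
)

```text
clock: 9.65
position: [524.0, -260.8, 29.3]
tool_rot: [[0.951, 0.309, 0.0], [0.309, -0.951, -0.0], [0.0, 0.0, -1.0]]
wrist_force: [-0.0, -0.1, 1.2]
gripper_width: 0.129
```

step_arm(
  deltas=[
    [[0,0,20,0,0,0,1],[0,0,60,0,0,0,1],[0,20,110,0,0,0,1],[0,60,145,0,0,-4,1],[-5,115,150,0,0,-8,1],[-10,170,150,0,0,-13.3,1],[-15,230,150,0,0,-13.3,1],[-20,290,150,0,0,-13.3,1],[-21.3,350,150,0,0,-13.3,1],[-21.3,400,150,0,0,-13.3,1]],
  ],
)

```text
clock: 10.9
position: [502.4, 141.9, 180.7]
tool_rot: [[0.997, 0.083, 0.002], [0.083, -0.997, 0.001], [0.002, -0.0, -1.0]]
wrist_force: [-0.1, 0.1, -0.5]
gripper_width: 0.13
```

step_arm(
  deltas=[
    [[0,23.5,0,0,0,0,1],[0,23.5,0,0,0,0,1],[0,23.5,0,0,0,0,1]],
  ],
)

```text
clock: 11.28
position: [502.9, 161.3, 179.7]
tool_rot: [[0.997, 0.081, 0.0], [0.081, -0.997, -0.001], [0.0, 0.001, -1.0]]
wrist_force: [0.3, -0.7, -0.2]
gripper_width: 0.127
```

Run:
```python
from h import *
c,p=shot("wrist","g_wrist"); print(p)
cv2.imwrite("pics/g_crop.png",cv2.resize(c["image"][140:300,180:380,::-1],None,fx=4,fy=3.75,interpolation=cv2.INTER_CUBIC))
print("TCP px",proj(c,p[0],p))
c,_=shot("side","g_side")
cv2.imwrite("pics/g_side_crop.png",cv2.resize(c["image"][190:290,240:370,::-1],None,fx=6,fy=6,interpolation=cv2.INTER_CUBIC))
c,_=shot("scene","g_scene")
```

```text
(array([502.86624471, 161.31903533, 179.73168413]), array([[ 9.96732576e-01,  8.07709557e-02,  4.74026904e-04],
       [ 8.07713442e-02, -9.96732280e-01, -8.67397315e-04],
       [ 4.02417406e-04,  9.02850950e-04, -9.99999511e-01]]))
TCP px [281.23745734 268.88996636]
```

View pics/g_crop.png

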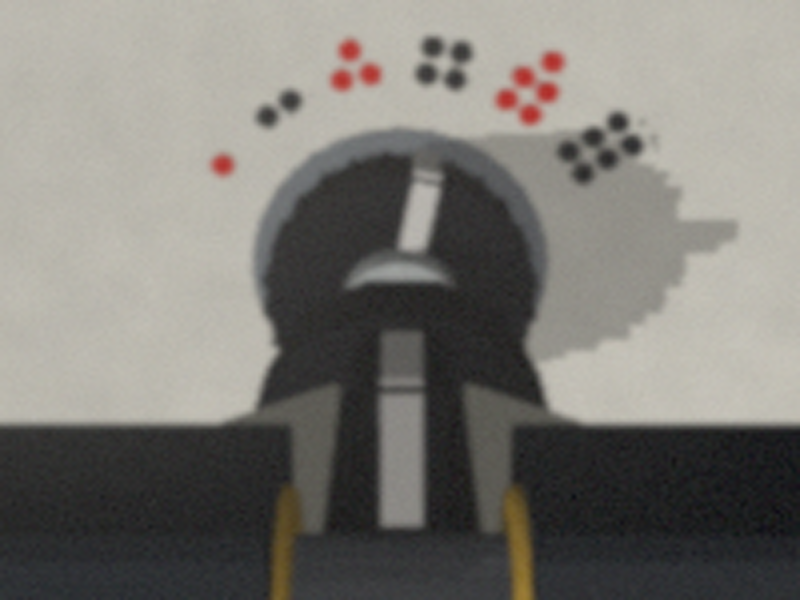

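View pics/g_side_crop.png

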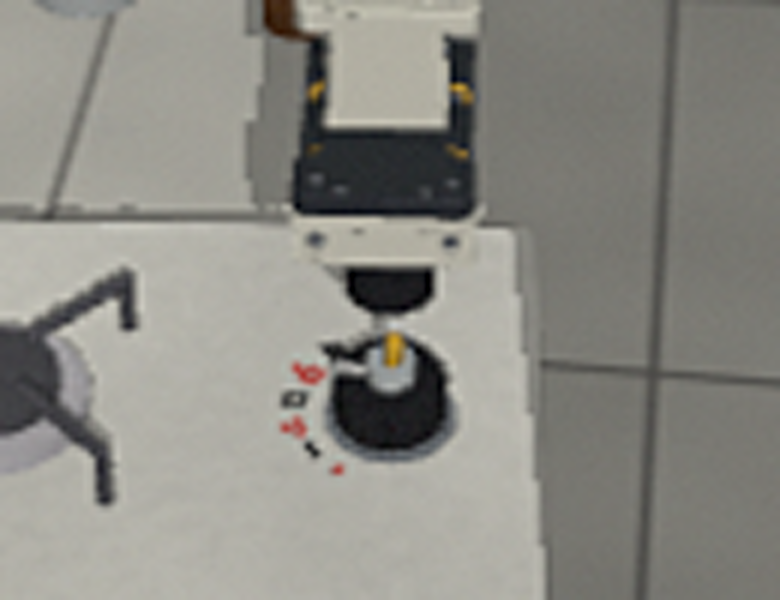

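View pics/g_scene.png

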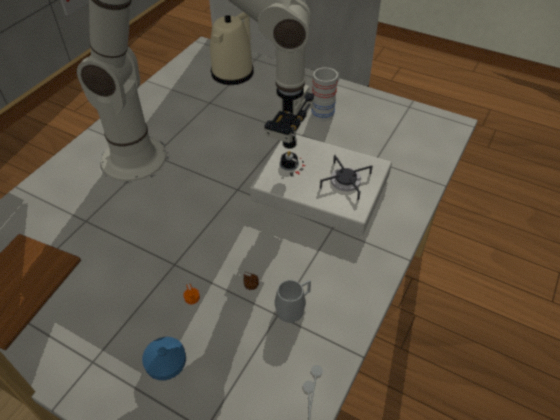

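Run:
```python
from h import *
c,p=load("g_wrist")
g=lambda u,v,z:onz(c,180+u/4,140+v/3.75,z,p)
for r in(386,392):
  q=g(402,r,p[0][2]+10.7); print("bar end in tool",(p[1].T@(q-p[0])))
q=g(402,332,p[0][2]-29.3+18+0); print("front low of bar end (z18)",p[1].T@(q-p[0]))
a=lambda d:np.degrees(np.arctan2(d[1],d[0]))
ax=np.array([502.8,162.7,0])
th=[a(g(u,v,70)-ax) for u,v in [(222,165),(278,109),(356,66),(444,63),(531,90),(600,146)]]
print(th,np.mean(th))
q=g(402,270,106); 
# visible shoulder front arc top at row ~250
print("shoulder far edge",g(402,252,106))
# base ring
print("ring far edge",g(400,128,72),"ring L,R",g(253,250,72),g(547,250,72))
print("collar L,R",g(266,300,96),g(538,300,96))
```

```text
bar end in tool [ 18.69020908  -0.4038038  -10.69284853]
bar end in tool [ 17.88793484  -0.40308043 -10.69317073]
front low of bar end (z18) [17.97445404 -0.38768078 11.30688874]
[np.float64(63.39247976452022), np.float64(39.798524109835675), np.float64(15.221547748479134), np.float64(-7.637470368965892), np.float64(-30.806577086819086), np.float64(-53.409143010138465)] 4.426560192818596
shoulder far edge [514.95864936 162.57175873 106.        ]
ring far edge [533.10642926 164.41053381  72.        ] ring L,R [503.3293115  192.73109915  72.        ] [508.30678156 131.6406757   72.        ]
collar L,R [499.88339812 187.43479731  96.        ] [504.11043097 135.55157989  96.        ]
```

step_arm(
  deltas=[
    [[0,0,-15,0,0,0,1],[0,0,-25,0,0,0,1],[0,0,-27,0,0,0,1],[0,0,-27,0,0,0,1]],
  ],
)

```text
clock: 11.92
position: [502.5, 162.7, 151.8]
tool_rot: [[0.997, 0.082, -0.001], [0.082, -0.997, -0.0], [-0.001, 0.0, -1.0]]
wrist_force: [-0.0, -0.7, 0.1]
gripper_width: 0.128
```

Run:
```python
from h import *
from workcell import arm
o=arm.get_obs();print(o["position"],o["wrist_force"])
c,_=shot("side","h_side")
cv2.imwrite("pics/h_side_crop.png",cv2.resize(c["image"][210:280,260:350,::-1],None,fx=8,fy=8,interpolation=cv2.INTER_CUBIC))
c,_=shot("scene","h_scene")
cv2.imwrite("pics/h_scene_crop.png",cv2.resize(c["image"][125:185,250:330,::-1],None,fx=8,fy=8,interpolation=cv2.INTER_CUBIC))
```

```text
[502.4913157  162.68370951 151.7709714 ] [-0.01629917 -0.72868972  0.07120568]
```

View pics/h_side_crop.png

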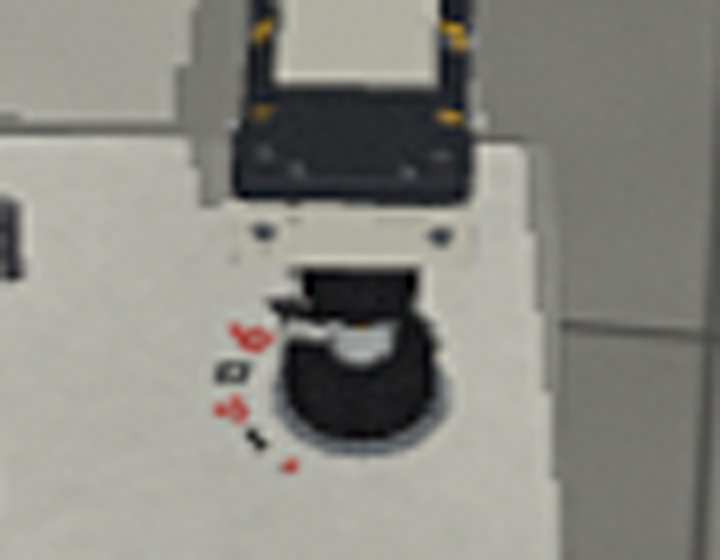

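View pics/h_scene_crop.png

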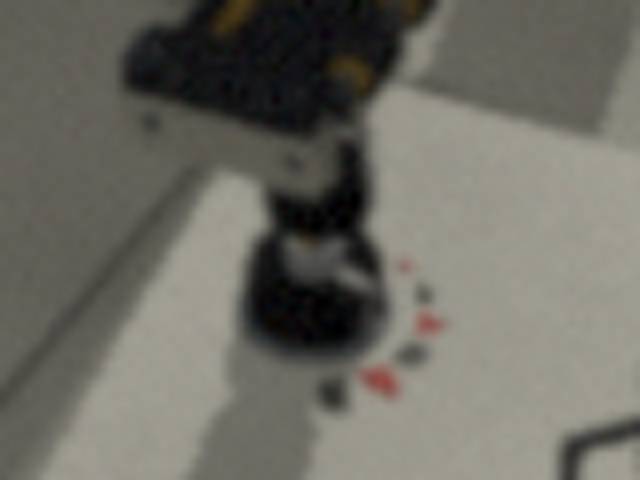

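step_arm(
  deltas=[
    [[0,0,-2,0,0,0,1],[0,0,-4,0,0,0,1],[0,0,-5,0,0,0,1],[0,0,-5,0,0,0,1]],
  ],
)

```text
clock: 12.52
position: [502.6, 162.6, 147.1]
tool_rot: [[0.997, 0.082, -0.0], [0.082, -0.997, -0.0], [-0.0, 0.0, -1.0]]
wrist_force: [-0.5, 0.3, -0.7]
gripper_width: 0.13
```

step_arm(
  deltas=[
    [[0,0,-2,0,0,0,1],[0,0,-4,0,0,0,1],[0,0,-5,0,0,0,1],[0,0,-5,0,0,0,1]],
  ],
)

```text
clock: 13.02
position: [502.6, 162.5, 142.0]
tool_rot: [[0.997, 0.082, -0.0], [0.082, -0.997, -0.0], [-0.0, 0.0, -1.0]]
wrist_force: [-0.9, -1.2, -1.1]
gripper_width: 0.128
```

step_arm(
  deltas=[
    [[0,0,-3,0,0,0,1],[0,0,-5,0,0,0,1],[0,0,-6,0,0,0,1],[0,0,-6,0,0,0,1]],
  ],
)

```text
clock: 13.52
position: [502.6, 162.5, 136.0]
tool_rot: [[0.997, 0.082, -0.0], [0.082, -0.997, -0.0], [-0.0, 0.0, -1.0]]
wrist_force: [-0.1, -3.5, -0.4]
gripper_width: 0.127
```

step_arm(
  deltas=[
    [[0,0,-2,0,0,0,1],[0,0,-3,0,0,0,1],[0,0,-4,0,0,0,1],[0,0,-4,0,0,0,1]],
  ],
)

```text
clock: 14.02
position: [502.7, 162.5, 132.4]
tool_rot: [[0.997, 0.082, -0.0], [0.082, -0.997, -0.0], [-0.0, 0.0, -1.0]]
wrist_force: [-2.7, -4.8, 5.0]
gripper_width: 0.125
```

step_arm(
  deltas=[
    [[-0.2,-0.4,-1,0,0,0,1],[-0.2,-0.4,-2,0,0,0,1],[-0.2,-0.4,-3,0,0,0,1],[-0.2,-0.4,-4,0,0,0,1],[-0.2,-0.4,-4,0,0,0,1],[-0.2,-0.4,-4,0,0,0,1]],
  ],
  grip_force=45,
)

```text
clock: 14.78
position: [502.7, 162.5, 129.2]
tool_rot: [[0.997, 0.082, 0.001], [0.082, -0.997, 0.0], [0.001, -0.0, -1.0]]
wrist_force: [-3.7, -4.5, 10.9]
gripper_width: 0.125
```

step_arm(
  deltas=[
    [[0,0,-0.5,0,0,0,1],[0,0,-1,0,0,0,1],[0,0,-1.5,0,0,0,1],[0,0,-1.5,0,0,0,1],[0,0,-1.5,0,0,0,1]],
  ],
)

```text
clock: 15.4
position: [502.8, 162.5, 129.0]
tool_rot: [[0.997, 0.082, 0.001], [0.082, -0.997, 0.0], [0.001, -0.0, -1.0]]
wrist_force: [-7.6, -5.0, 22.5]
gripper_width: 0.128
```

Run:
```python
from h import *
from workcell import arm
c,p=shot("wrist","i_wrist")
cv2.imwrite("pics/i_crop.png",cv2.resize(c["image"][140:300,180:380,::-1],None,fx=4,fy=3.75,interpolation=cv2.INTER_CUBIC))
c,_=shot("side","i_side")
cv2.imwrite("pics/i_side_crop.png",cv2.resize(c["image"][210:280,260:350,::-1],None,fx=8,fy=8,interpolation=cv2.INTER_CUBIC))
o=arm.get_obs();print(o["clock"],o["position"],o["wrist_force"],o["ft_torque"])
```

```text
15.5 [502.83554383 162.55940685 129.04041186] [-7.95735264 -5.37905326 21.69282523] [-1.28760614  2.03727053 -0.00521485]
```

View pics/i_crop.png

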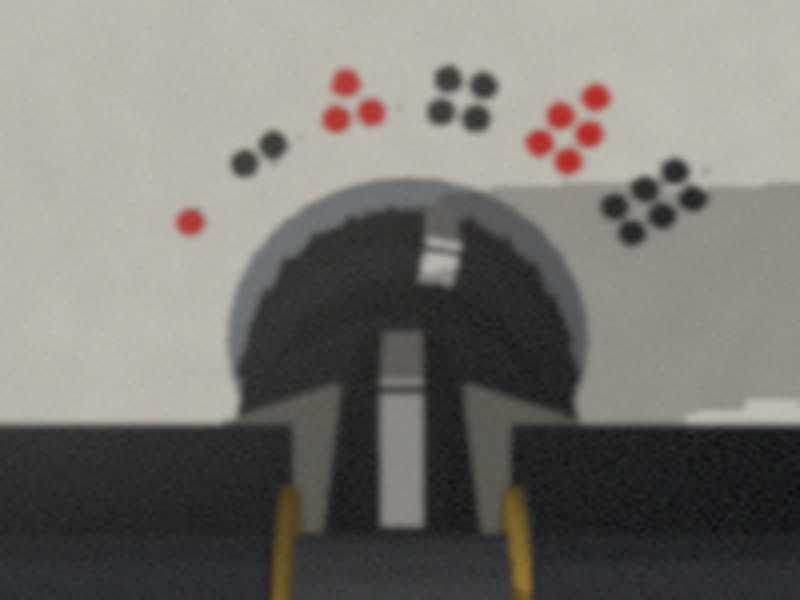

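View pics/i_side_crop.png

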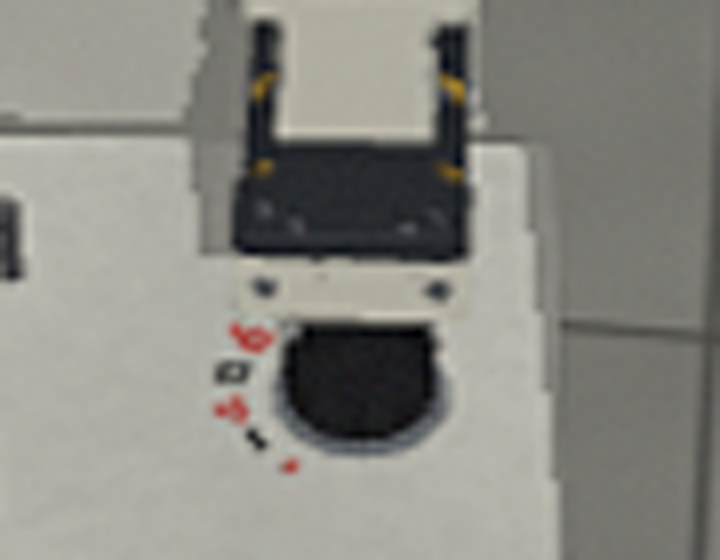

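The knob sits on the collar, and its bar end is still at crop (402,388), so it hasn't slipped in the grip. The collar line at crop (440,260) points at the four dots at (462,98). Handing in.

```bash
python3 -c "
from workcell import arm
print(arm.hand_in())"
```

```text
the job is handed in; nothing more can be done
None
```

I turned the collar from 3 to 4, picked up the black knob and turned it to match the spindle's flat (about 4.6° in world yaw). I then pushed it onto the spindle and handed in at about 15.5 s, still holding it pressed down.

**Last checks:**
- **Collar:** its white line points at the four-dot group in the final wrist picture. After the turn I measured the line at -7 to -9° and the dots at -7.7°.
- **Knob seating:** it slid over the shaft with no upward push, then the spring gave 5 N at part travel. It stopped hard at TCP z 129.0 mm, against about 129.3 mm expected for fully in.
- **Push and grip:** upward force was about 22 N at hand-in, against the spring's 9 N. The grip was set to 45 N, and the knob had not slipped in the fingers.

**What disagreed:**
- **Spindle flat direction:** my direct pixel readings ranged from -7.5° to +2°. I used about 4.5° from the dots and the burner direction instead, and the knob slid on at that angle.
- **Sideways force:** about 8 N in x and 5 N in y remained at the end. That suggests the grip was slightly off centre, within the hole's clearance.

The mugs, jug and sugar bowl were not touched.

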